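Nest two cups and hold a dropper slanted over them

ROBOT

A 6-joint arm with a two-finger parallel gripper is mounted at the origin on a cart in front of the work surface, level with it; the furniture and walls round the work are solid. World frame = base frame: x ahead of the robot, y to its left, z up, the work surface at z = 0. Lengths are in m, angles in degrees, forces in N, time in s.
With the tool pointing down it reaches from about 0.4 to 0.925 m from the base axis. Payload 3.4 kg.
Tool frame: the origin (TCP) lies midway between the tips of the shut fingers; the grasp point (between the pads) lies 19 mm behind it (ctrl.hold_point_z is the z of the grasp point in the tool frame, in m); z points along the fingers, y is the line along which they close (so a half turn about z gives the same grasp; the last joint's range is limited). The gripper opens to 85 mm and grips with 20 to 120 N. Pads are 22 mm wide; open, the fingers measure 114 mm over their backs; the gripper's body (76 mm by 85 mm) begins 54 mm behind the grasp point. The pads swing forward as they close: fully open they stand 13 mm farther back than shut.
Start: joints at [-67.58, 17.578, 86.31, -0, 76.112, -4.211], TCP at [0.258, -0.514, 0.231] pointing down, gripper open.
Joint ranges: [-179.03, 179.03], [-60, 130.46], [8.19, 133.38], [-81.62, 261.62], [5.75, 156.47], [-153.77, 153.77]. Speed limits (degrees/s): [147.25, 147.25, 180, 180, 180, 180].

INTERFACE

Orientations are given as [roll, pitch, yaw] about the fixed x, y, z axes, in that order (R = Rz(yaw) Ry(pitch) Rx(roll)).
In Python, from cell import ctrl, snapshot, camera_model, sense, close_job gives the robot as it stands (ctrl), with the cameras as plain functions, the readings as plain functions and the job as plain functions.
- The arm moves only by the shell command python3 shift.py FILE [FORCE], which reads ROWS from the file FILE. ROWS is a JSON list of rows, 1 to 5 of them, each of 7 numbers: a rotation vector rx, ry, rz in fractions of the full range, 1 being 180 degrees, then dx, dy, dz in fractions of the full range, 1 being 0.5 m, then the opening from 0.0 (shut) to 1.0 (fully open); each row shifts and turns the commanded pose from where the row before left it, along the tool's axes as they then stand; what a row does not reach is not made up. A row lasts 1/12 s, in which the tool goes at most 0.0417 m and 7.16 degrees, less where a joint would pass 70% of its speed; a pose out of reach is approached as far as the arm can. The fingers move at their own pace and stop on an object; FORCE is the grip in N (left out, the last holds). Time passes only in rows, so rows that do not move let the fingers close. It prints the time, the measured TCP pose, the force, the opening and the grip force at its end. Input that does not fit is refused with a message, and nothing moves.
- sense(): the state, without advancing time (a new reading comes with each control period).
- snapshot(name): name is "side" or "top" or "wrist"; returns the picture (400x640x3 uint8, red, green, blue); there is no depth.
- camera_model(name): a dict with "intrinsics" (3x3 intrinsics, pixels), "k1" (the pictures are not rectified: a ray, as slopes to the right and down, at radius r is drawn at 1 + k1 r^2 times it, then the intrinsics apply), "R" (3x3) and "t" (3): a world point X has camera coordinates R X + t. Camera axes: x right, y down, z forward; pixel columns grow to the right and rows downward; lengths in m; the calibration is good to about 2 mm. A picture is of the moment at which its call begins: read the wrist's pose just before it. camera_model takes no time and is no camera call; for the wrist camera it gives the pose at the moment of the call.
- close_job(): hands the job in; it is judged then, once.
The state is a dict: "time": time; "qpos": joint angles; "dq": joint speeds; "effort": joint torques, N m; "tool_pos": TCP position; "tool_rot": TCP orientation; "force": force on the tool from outside, world axes, zero at the start; "wrist_torque": the same for the moment, N m; "finger_gap": opening from 0.0 (shut) to 1.0 (fully open); "grip_force": force on a finger pad.
Only numpy, scipy, OpenCV 4.12 (cv2) and the standard library are available. Lean on these libraries where they do the work, as an engineer would, in place of code of your own. Each camera call takes 0.05 s, during which the arm holds its last target. There are 200 camera calls.

TASK

First set one of the two small white tapered cups at the front of the table fully down inside the other, the pair standing on the table, and let go. Then draw the glass dropper with the rubber bulb up out of its stand, lean it to about 45 degrees from upright, bulb end up, and hold it with its tip about two centimetres above the middle of the upper cup's mouth, touching neither cup. Finish while still holding the dropper there; leave the stirring rods and everything else where they are.

Things in the scene. Friction and masses are not known exactly. Their poses are not given: they have to be found in the camera images.
- cup_a: one of two identical plain white tapered sample cups, open at the top, no handle (mm): 56 high, 55 across the rim, 34 across the foot, wall 2, inner floor 20 above the underside, 35 g, upright. Origin at the centre of the underside, z out of the mouth. Either fits into the other: the inner cup's foot then stands on the outer's floor, its origin 20 above the outer's, the pair 76 high
- cup_b: the second cup, the same in every way as cup_a; origin and axes likewise
- cup_a_mouth (a point): centre of cup_a's mouth, level with its rim, 56 mm above its origin
- cup_b_mouth (a point): centre of cup_b's mouth, level with its rim, 56 mm above its origin
- stand: fixed grey bench stand (mm), base 70 x 162, 91 high: base plate 5 thick, a cheek at each end, top board 56 (its x) by 150 (its y), 10 thick, top face at z = 90, three 10.5 holes in a row along its y at -45, 0 and +45. The dropper hangs in one hole, stirring rods stand in the other two; which is where varies. Origin at the centre of its underside
- dropper: glass dropper (mm), 131 long, 30 g: stem 7 dia for 80 from the tip, then a firm rubber cuff and bulb 22 dia from 80 to 128, good to grip; narrower at the very end. Hangs upright by the cuff on the stand's top board, tip 10 and bulb 90 to 138 above the table; must rise 80 to come free. Origin at the tip, z along the axis towards the bulb
- rod_1: glass stirring rod, a bystander: plain straight rod 7 dia, 125 long, standing on the base of the stand through one of its holes, its top about 130 above the table. Origin at its lower end
- rod_2: glass stirring rod, a bystander: plain straight rod 7 dia, 125 long, standing on the base of the stand through one of its holes, its top about 130 above the table. Origin at its lower end
- glass_dish: clear glass dish, a bystander, 93 dia x 46 mm; origin at the centre of its underside, as for all below
- timer: small flat timer, a bystander, 52 x 66 x 17 mm
- petri: covered petri dish, a bystander, 61 dia x 16 mm
- vial: capped sample vial, a bystander, 28 dia x 62 mm high, standing
- marker: marker pen, a bystander, 18 x 132 x 19 mm, lying along its own y
- tape: roll of tape, a bystander, 100 dia x 25 mm, lying flat

How it is judged:
By the outcome, as a careful person would: the job done as asked, in the order asked, and still so for the second after the job is handed in, while the arm keeps its last pose, push and grip.
It also fails if it takes over 58 s, if anything falls off the work surface, if the arm or the gripper's body presses on something with over 40 N, if the wrist force passes 120 N, or if a joint passes its speed limit or range.

## Working session

There is one attempt and no reset: what is moved stays moved. The work goes in short steps, Python scripts to look and compute and a shell command to move; the robot and the scene stay as the last step left them, time stands still between calls to the robot, and variables do not carry over. Pictures are saved under pics/ and viewed, at most 10 in all, crops included, and the job is handed in when it is done.

```bash
ls; mkdir -p pics
cat > h.py <<'E'
import numpy as np, cv2
from cell import ctrl, snapshot, camera_model, sense, close_job
def save(n,f):
    m=camera_model(n); im=snapshot(n); cv2.imwrite('pics/%s.png'%f,im[:,:,::-1]); np.save('pics/%s.npy'%f,m,allow_pickle=True); return im,m
def ray(m,u,v):
    K=np.array(m['intrinsics']);k=m['k1'];d=np.array([(u-K[0,2])/K[0,0],(v-K[1,2])/K[1,1]])
    s=d.copy()
    for _ in range(20): s=d/(1+k*(s@s))
    R=np.array(m['R']);t=np.array(m['t'])
    r=R.T@np.array([s[0],s[1],1]); return -R.T@t, r/np.linalg.norm(r)
def atz(m,u,v,z):
    o,r=ray(m,u,v); return o+r*(z-o[2])/r[2]
def tri(obs):
    A=np.zeros((3,3));b=np.zeros(3);rs=[ray(*o) for o in obs]
    for o,r in rs: P=np.eye(3)-np.outer(r,r);A+=P;b+=P@o
    X=np.linalg.solve(A,b); return X,[np.linalg.norm((np.eye(3)-np.outer(r,r))@(X-o)) for o,r in rs]
def proj(m,X):
    c=np.array(m['R'])@X+np.array(m['t']);s=c[:2]/c[2];s=s*(1+m['k1']*(s@s));K=np.array(m['intrinsics']);return K[0,0]*s[0]+K[0,2],K[1,1]*s[1]+K[1,2]
def load(f): return np.load('pics/%s.npy'%f,allow_pickle=True).item()
E
python3 - <<'E'
from h import *
a,_=save('top','top0');b,_=save('side','side0')
for n in('top','side'):
    m=camera_model(n);print(n,-np.array(m['R']).T@m['t'],np.array(m['R'])[2],m['intrinsics'][0][0],m['k1'])
print(sense(),ctrl.hold_point_z)
E
```

```text
cell.py
pics
shift.py
top [ 0.40182346 -0.01474318  1.24721144] [ 0.12071733 -0.00703644 -0.99266198] 390.2783537301359 -0.05439789460416171
side [-0.16444002 -1.17247087  0.60787049] [ 0.49130623  0.79150879 -0.36349968] 484.36056954231043 -0.1352371342805644
{'time': 0.1, 'qpos': array([-6.75807022e+01,  1.76186270e+01,  8.63746308e+01, -8.66419837e-04,
        7.61140465e+01, -4.21182654e+00]), 'dq': array([ 0.00512564, -0.14378991, -0.17692663, -0.04786972, -0.1207997 ,
       -0.02641957]), 'effort': array([ 7.97164448e-04, -4.58528531e+01, -2.52609158e+01,  1.71416929e-05,
        5.63239446e-03,  1.28830738e-06]), 'tool_pos': array([ 0.25746807, -0.51343169,  0.23047834]), 'tool_rot': array([-1.79892924e+02, -7.04241730e-03,  2.66313265e+01]), 'force': array([-0.17052664, -0.75476055,  0.12083132]), 'wrist_torque': array([-0.03359109,  0.00074066,  0.01136187]), 'grip_force': 0.0, 'finger_gap': 0.9996342128657429} -0.0187
```

View pics/top0.png

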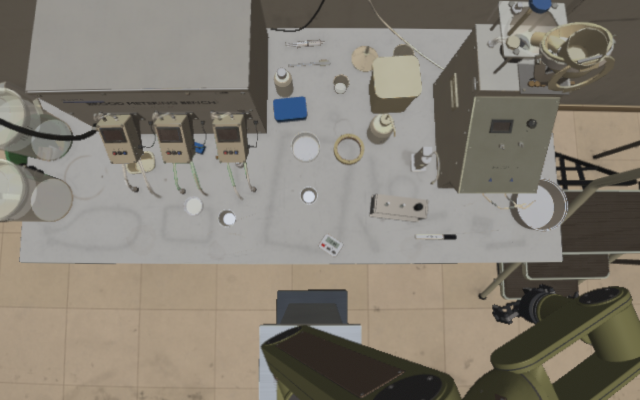

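View pics/side0.png

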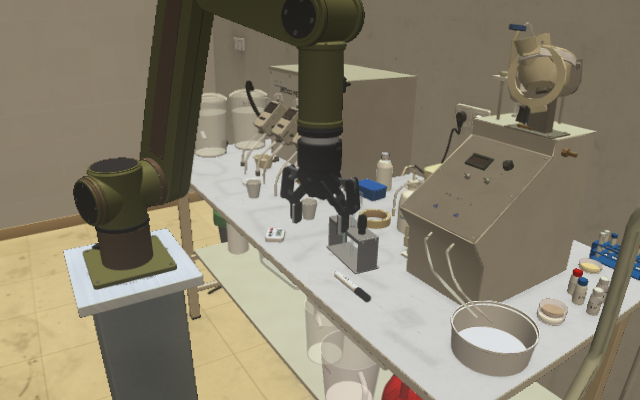

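The top view shows the cups at about (228,218) and (308,196). The stand is at (399,207), with the dark bulb at its right end (418,207). In the side view one cup is at (253,187), the other at (309,208), and the bulb at (362,225). I'll enlarge these areas.

Run:
```python
from h import *
t=cv2.imread('pics/top0.png');s=cv2.imread('pics/side0.png')
def c(im,x,y,w,h,k): 
    return cv2.resize(im[y:y+h,x:x+w],None,fx=k,fy=k,interpolation=cv2.INTER_CUBIC)
A=np.hstack([c(t,208,198,40,40,6.6667)[:266,:266],c(t,288,176,40,40,6.6667)[:266,:266],c(t,366,187,67,40,4)[:0+160].repeat(1,0) if 0 else cv2.copyMakeBorder(c(t,366,187,66,40,4),0,106,0,0,cv2.BORDER_CONSTANT)])
B=np.hstack([c(s,233,168,40,40,6.6667)[:266,:266],c(s,290,188,40,40,6.6667)[:266,:266],cv2.copyMakeBorder(c(s,320,207,66,66,4),0,2,0,0,cv2.BORDER_CONSTANT)])
cv2.imwrite('pics/c1.png',np.vstack([A,B]))
t=load('top0')
for u,v,z in((228.5,218,.056),(308.5,196,.056),(418,207,.138)): print(atz(t,u,v,z), proj(load('side0'),atz(t,u,v,z)))
```

```text
[0.47919562 0.24874437 0.056     ] (np.float64(253.1627331320052), np.float64(182.09155423478748))
[0.54665988 0.00408297 0.056     ] (np.float64(307.2952406780506), np.float64(201.54858595707643))
[ 0.50449867 -0.31124607  0.138     ] (np.float64(359.2427947139265), np.float64(215.1736060620729))
```

View pics/c1.png

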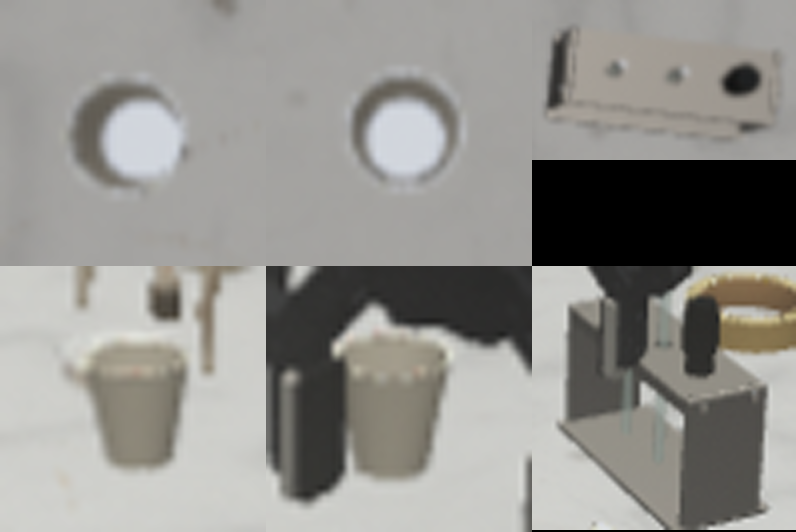

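The crop shows the rim centres: the left cup at top (226.6,217.5) and side (253.2,181.2), the middle cup at top (308.4,194.9) and side (308.5,201). The bulb is in the end hole on the −y side, with its top at about side (363,214.5) and top (420,205.5). The rods stand in the other two holes.

Run:
```python
from h import *
t=load('top0');s=load('side0')
print('A',tri([(t,226.6,217.5),(s,253.2,181.2)]))
print('B',tri([(t,308.35,194.9),(s,308.5,201.)]))
print('bulbtop',tri([(t,420.,205.5),(s,363.,214.5)]))
print('atz A',atz(t,226.6,217.5,.056),'B',atz(t,308.35,194.9,.056), 'bulb', atz(t,418.1,206.3,.114))
print('stand corners', [atz(t,366+(x-532+.5)/4-.5,187+(y+.5)/4-.5,.09)[:2] for x,y in((578,28),(783,55),(563,107),(775,125))])
print('holes', [atz(t,366+(x-532+.5)/4-.5,187+(y+.5)/4-.5,.13)[:2] for x,y in((616,69),(676,74))])
```

```text
A (array([0.48119837, 0.25407543, 0.05722918]), [np.float64(0.0006115552550618839), np.float64(0.0006115552550619144)])
B (array([0.55043596, 0.00426901, 0.05692143]), [np.float64(0.000546312614302587), np.float64(0.0005463126143026508)])
bulbtop (array([ 0.5096668 , -0.31724244,  0.14061945]), [np.float64(0.0013194339676504292), np.float64(0.0013194339676504058)])
atz A [0.48072779 0.25461757 0.056     ] B [0.55006833 0.00454643 0.056     ] bulb [ 0.50877984 -0.31802457  0.114     ]
stand corners [array([ 0.54943224, -0.20200359]), array([ 0.52883616, -0.35617713]), array([ 0.49016508, -0.18959398]), array([ 0.47628464, -0.34826906])]
holes [array([ 0.51448676, -0.22243442]), array([ 0.51077936, -0.26587924])]
```

Units first: shifts go in shares of 0.5 m and turns go in shares of 180 degrees. So -0.036 m / 0.5 = -0.072, 0.02 m / 0.5 = 0.04, -5 degrees / 180 = -0.0278.

```bash
echo '[[0, 0, 0, 0.04, -0.072, -0.02, 1], [0, 0, 0, 0.04, -0.072, -0.02, 1], [0, 0, -0.0278, 0.04, -0.072, -0.02, 1], [0, 0, -0.0278, 0.04, -0.072, 0, 1], [0, 0, -0.0278, 0.04, -0.072, 0, 1]]' > path.dat && python3 shift.py path.dat 25; echo '[[0, 0, -0.0278, 0.04, -0.072, 0, 1], [0, 0, -0.0278, 0.04, -0.072, 0, 1], [0, 0, -0.0278, 0.04, -0.072, 0, 1], [0, 0, -0.0278, 0.04, -0.072, 0, 1], [0, 0, -0.0278, 0.04, -0.072, 0, 1]]' > path.dat && python3 shift.py path.dat
python3 - <<'E'
from h import *
s=sense();print(s['tool_pos'],s['tool_rot'],s['qpos'])
E
```

```text
time: 0.52
tool_pos: [0.2558, -0.3092, 0.2609]
tool_rot: [180.0, -0.0, 41.9]
force: [-0.1, 0.2, 0.4]
finger_gap: 1.003
grip_force: 0.0
time: 0.93
tool_pos: [0.176, -0.1199, 0.2603]
tool_rot: [-180.0, -0.1, 66.9]
force: [0.4, -0.1, 1.2]
finger_gap: 1.0
grip_force: 0.0
[ 0.17604712 -0.11994066  0.26026009] [-1.79961338e+02 -5.03565759e-02  6.68969576e+01] [-4.57486826e+01 -1.63116094e+01  1.16507182e+02  3.20892884e-02
  7.98594990e+01 -2.26513221e+01]
```

The measured heights (57, 57 and 141 mm) match the given 56, 56 and 138. Next I go above the left cup with the yaw turned to about 84°, which also suits the stand.

Converted, 0.03 m / 0.5 = 0.06, 0.02 m / 0.5 = 0.04, -6 degrees / 180 = -0.0333.

```bash
echo '[[0, 0, -0.0333, 0, 0, 0, 1], [0, 0, -0.0333, 0, 0, 0, 1], [0, 0, -0.0278, 0, 0, 0, 1], [0, 0, 0, 0.06, 0.04, 0, 1], [0, 0, 0, 0.06, 0.04, 0, 1]]' > path.dat && python3 shift.py path.dat; echo '[[0, 0, 0, 0.06, 0.04, 0, 1], [0, 0, 0, 0.06, 0.04, 0, 1], [0, 0, 0, 0.06, 0.04, 0, 1], [0, 0, 0, 0.06, 0.04, 0, 1], [0, 0, 0, 0.06, 0.04, 0, 1]]' > path.dat && python3 shift.py path.dat; echo '[[0, 0, 0, 0.06, 0.04, 0, 1], [0, 0, 0, 0.06, 0.04, 0, 1], [0, 0, 0, 0.06, 0.04, 0, 1], [0, 0, 0, 0.06, 0.04, 0.04, 1], [0, 0, 0, 0.06, 0.04, 0.04, 1]]' > path.dat && python3 shift.py path.dat;python3 - <<'E'
from h import *
save('wrist','w1')
s=sense();print(s['tool_pos'],s['tool_rot'])
print(proj(load('w1'),np.array([.481,.254,.056])))
E
```

```text
time: 1.35
tool_pos: [0.2192, -0.0734, 0.261]
tool_rot: [179.9, 0.1, 83.0]
force: [0.2, -0.7, 0.2]
finger_gap: 0.996
grip_force: 0.0
time: 1.77
tool_pos: [0.3361, 0.0677, 0.2606]
tool_rot: [180.0, 0.0, 83.7]
force: [0.9, -1.1, 0.2]
finger_gap: 0.998
grip_force: 0.0
time: 2.18
tool_pos: [0.4535, 0.2059, 0.221]
tool_rot: [179.8, -0.1, 83.7]
force: [-1.3, 0.3, 0.2]
finger_gap: 1.0
grip_force: 0.0
[0.45662838 0.20998444 0.21580185] [-1.79949478e+02 -1.77363484e-01  8.36954791e+01]
(np.float64(341.0804140932292), np.float64(139.69139454004988))
```

View pics/w1.png

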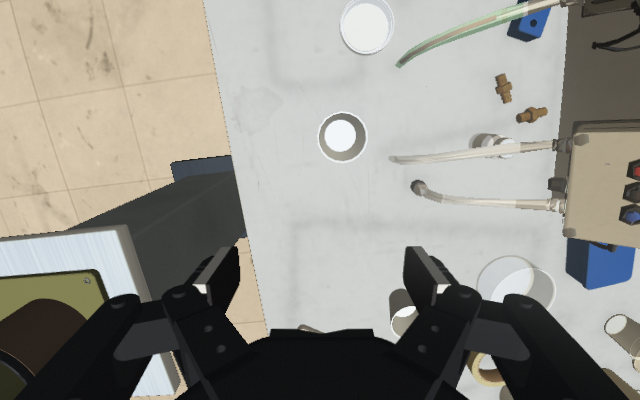

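The wrist picture shows the cup's rim centre at (342.5,137), against a predicted (341,139.7). Two tube ends hang nearby at (392,160) and (416,186), so I'm checking how high they are.

Run:
```python
from h import *
w=load('w1');t=load('top0')
print('cup',atz(w,342.5,137,.056), tri([(w,342.5,137),(t,226.6,217.5),(load('side0'),253.2,181.2)]))
for p in((392,160),(416,186)):
    for z in(0,.05,.1): X=atz(w,*p,z);print(p,z,X.round(3),np.round(proj(t,X),1))
im=cv2.imread('pics/top0.png')[170:230,205:270]
im2=cv2.imread('pics/w1.png')[90:210,300:440]
s2=cv2.imread('pics/side0.png')[140:200,225:290]
o=np.hstack([cv2.resize(im,(390,360),interpolation=cv2.INTER_CUBIC),cv2.resize(s2,(390,360),interpolation=cv2.INTER_CUBIC)])
cv2.imwrite('pics/c2.png',o)
```

```text
cup [0.48277774 0.25667062 0.056     ] (array([0.48200304, 0.25560586, 0.05623429]), [np.float64(0.0013198605549116147), np.float64(0.0016287232717814462), np.float64(0.0006141834625228014)])
(392, 160) 0 [0.548 0.217 0.   ] [242.7 197.7]
(392, 160) 0.05 [0.536 0.225 0.05 ] [237.  199.7]
(392, 160) 0.1 [0.524 0.233 0.1  ] [230.8 201.8]
(416, 186) 0 [0.579 0.178 0.   ] [254.8 188.2]
(416, 186) 0.05 [0.563 0.192 0.05 ] [247.8 191.1]
(416, 186) 0.1 [0.547 0.206 0.1  ] [240.3 194.3]
```

View pics/c2.png

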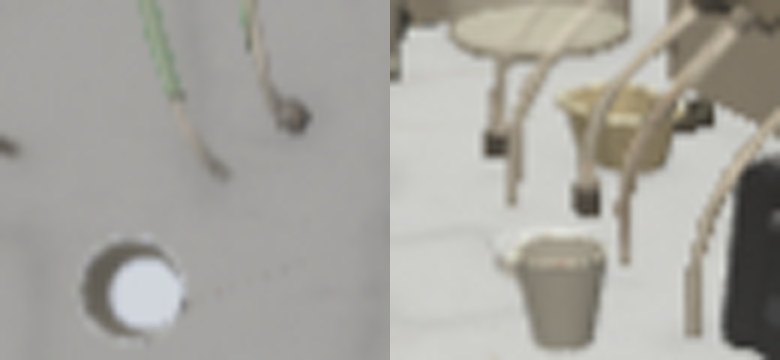

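The tube's tip lies near the table at about (0.545,0.22), clear of a straight descent. Turning 12° more opens up the margin. The cup is at (0.482,0.256).

Converted, 0.038 m / 0.5 = 0.076, 0.0216 m / 0.5 = 0.0432, -6 degrees / 180 = -0.0333.

```bash
echo '[[0, 0, -0.0333, 0, 0, 0, 1], [0, 0, -0.0333, 0, 0, 0, 1], [0, 0, 0, 0.0432, 0.03, 0, 1], [0, 0, 0, 0.0432, 0.03, 0.04, 1], [0, 0, 0, 0, 0, 0.076, 1]]' > path.dat && python3 shift.py path.dat;  echo '[[0, 0, 0, 0, 0, 0.07, 1], [0, 0, 0, 0, 0, 0.05, 1], [0, 0, 0, 0, 0, 0, 1]]' > path.dat && python3 shift.py path.dat
python3 - <<'E'
from h import *
s=sense();p=s['tool_pos'];y=np.radians(s['tool_rot'][2]);d=np.array([.482,.256])-p[:2]
print(p,s['tool_rot'],'dx',d@[np.cos(y),np.sin(y)],'dy',d@[np.sin(y),-np.cos(y)])
E
```

```text
time: 2.65
tool_pos: [0.4842, 0.2549, 0.1664]
tool_rot: [179.2, -0.4, 95.7]
force: [2.2, 0.6, 0.6]
finger_gap: 1.001
grip_force: 0.0
time: 2.9
tool_pos: [0.4727, 0.2478, 0.0975]
tool_rot: [-179.3, 0.2, 95.6]
force: [-1.0, -0.8, 0.6]
finger_gap: 0.996
grip_force: 0.0
[0.47272012 0.24778165 0.0975014 ] [-179.33490746    0.20982285   95.64405462] dx 0.007265850882304978 dy 0.010043153298979928
```

```bash
echo '[[0, 0, 0, 0, 0, 0, 1], [0, 0, 0, 0, 0, 0, 1], [0, 0, 0, 0, 0, 0, 1]]' > path.dat && python3 shift.py path.dat
python3 - <<'E'
from h import *
s=sense();p=s['tool_pos'];y=np.radians(s['tool_rot'][2]);d=np.array([.482,.256])-p[:2]
print(p,s['tool_rot'],'dx',d@[np.cos(y),np.sin(y)],'dy',d@[np.sin(y),-np.cos(y)])
E
```

```text
time: 3.15
tool_pos: [0.479, 0.2503, 0.1048]
tool_rot: [179.8, -0.1, 95.6]
force: [-0.9, 0.4, -0.3]
finger_gap: 0.999
grip_force: 0.0
[0.47896444 0.25032086 0.1048498 ] [ 1.79782647e+02 -6.96428054e-02  9.56223995e+01] dx 0.005354414961664576 dy 0.003577357003284202
```

Converted, 0.017 m / 0.5 = 0.034, 0.0054 m / 0.5 = 0.0108.

```bash
echo '[[0, 0, 0, 0.0108, 0.0072, 0, 1], [0, 0, 0, 0, 0, 0.034, 1], [0, 0, 0, 0, 0, 0.034, 1], [0, 0, 0, 0, 0, 0.034, 1], [0, 0, 0, 0, 0, 0.032, 1]]' > path.dat && python3 shift.py path.dat; echo '[[0, 0, 0, 0, 0, 0, 1], [0, 0, 0, 0, 0, 0, 1], [0, 0, 0, 0, 0, 0, 1]]' > path.dat && python3 shift.py path.dat
python3 - <<'E'
from h import *
s=sense();p=s['tool_pos'];y=np.radians(s['tool_rot'][2]);d=np.array([.482,.256])-p[:2]
print(p,'dx',d@[np.cos(y),np.sin(y)],'dy',d@[np.sin(y),-np.cos(y)])
E
```

```text
time: 3.57
tool_pos: [0.482, 0.2564, 0.0369]
tool_rot: [179.8, -0.1, 95.6]
force: [-0.5, 0.1, 0.9]
finger_gap: 1.001
grip_force: 0.0
time: 3.82
tool_pos: [0.4816, 0.2562, 0.0372]
tool_rot: [179.9, -0.0, 95.6]
force: [-1.0, 1.0, -0.2]
finger_gap: 1.001
grip_force: 0.0
[0.48159083 0.25615326 0.03715429] dx -0.000192684870996376 dy 0.0003921522727657813
```

Now I close on the rim and lift a little.

Converted, -0.02 m / 0.5 = -0.04.

```bash
for i in 1 2; do echo '[[0, 0, 0, 0, 0, 0, 0.55], [0, 0, 0, 0, 0, 0, 0.55], [0, 0, 0, 0, 0, 0, 0.5], [0, 0, 0, 0, 0, 0, 0.5], [0, 0, 0, 0, 0, 0, 0.5]]' > path.dat && python3 shift.py path.dat 25|grep -E 'time|gap|grip|force'; done; echo '[[0, 0, 0, 0, 0, -0.04, 0.5], [0, 0, 0, 0, 0, -0.04, 0.5], [0, 0, 0, 0, 0, -0.04, 0.5], [0, 0, 0, 0, 0, -0.04, 0.5], [0, 0, 0, 0, 0, -0.04, 0.5]]' > path.dat && python3 shift.py path.dat
python3 - <<'E'
from h import *
save('wrist','w2');save('side','s2')
s=sense();print(s['tool_pos'],s['finger_gap'],s['grip_force'])
a=cv2.imread('pics/w2.png')[60:400,130:510];b=cv2.resize(cv2.imread('pics/s2.png')[100:270,200:390],None,fx=2,fy=2)
cv2.imwrite('pics/c3.png',np.hstack([a,b]))
E
```

```text
time: 4.23
force: [-1.1, 0.5, 7.3]
finger_gap: 0.62
grip_force: 24.8
time: 4.65
force: [-0.5, -0.3, 6.7]
finger_gap: 0.617
grip_force: 24.8
time: 5.07
tool_pos: [0.4802, 0.2554, 0.1371]
tool_rot: [180.0, -0.0, 95.6]
force: [0.3, -0.6, -0.2]
finger_gap: 0.62
grip_force: 26.3
[0.48287703 0.25657705 0.13947988] 0.6166327736024397 26.28578974865377
```

View pics/c3.png

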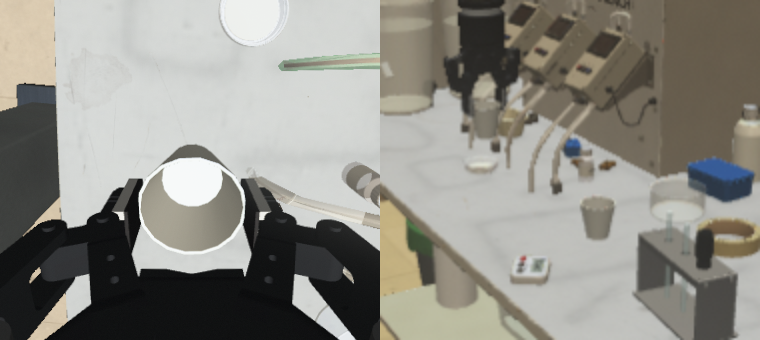

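The picture shows the cup held between the pads with its rim centre at about wrist pixel (322,265) and its floor at (322,243). The side view shows the other cup at (300,207) with a clear view of it and the stand. I'm checking that the held cup is upright and refining the positions of cup B and the bulb.

Run:
```python
from h import *
w=load('w2');s=sense();z=s['tool_pos'][2]
print('rim',atz(w,322,265,z+.019),'floor',atz(w,322,243,z-.017),s['tool_pos'])
im=cv2.imread('pics/s2.png')
o=np.hstack([cv2.resize(im[180:240,275:325],(400,480),interpolation=cv2.INTER_CUBIC),cv2.resize(im[205:265,325:375],(400,480),interpolation=cv2.INTER_CUBIC)])
cv2.imwrite('pics/c4.png',o)
```

```text
rim [0.48051956 0.2599068  0.15847988] floor [0.4811683  0.25477288 0.12247988] [0.48287703 0.25657705 0.13947988]
```

View pics/c4.png

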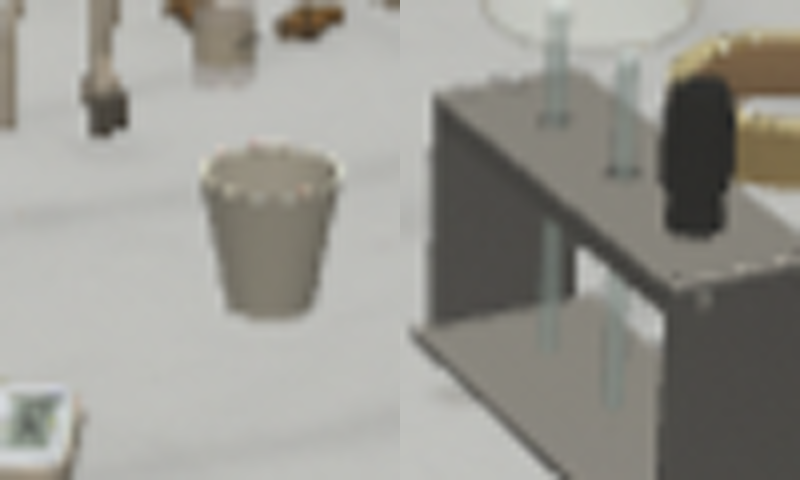

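The side crop puts cup B's rim centre at (308.6,201.1), confirming its position. The bulb's top is at (362.3,213.6) and its cuff foot at (361.2,233). The held cup is within a few degrees of upright. I move it in −y first, clear of the tubes.

Converted, -0.0235 m / 0.5 = -0.047, -0.0039 m / 0.5 = -0.0078.

```bash
echo '[[0, 0, 0, -0.047, -0.0078, 0, 0.5], [0, 0, 0, -0.047, -0.0078, 0, 0.5], [0, 0, 0, -0.047, -0.0078, 0, 0.5], [0, 0, 0, -0.047, -0.0078, 0, 0.5], [0, 0, 0, -0.047, -0.0078, 0, 0.5]]' > path.dat && python3 shift.py path.dat >/dev/null; echo '[[0, 0, 0, -0.047, -0.0078, 0, 0.5], [0, 0, 0, -0.047, -0.0078, 0, 0.5], [0, 0, 0, -0.047, -0.0078, 0, 0.5], [0, 0, 0.0333, 0, 0, 0, 0.5], [0, 0, 0.0333, 0, 0, 0, 0.5]]' > path.dat && python3 shift.py path.dat >/dev/null;echo '[[0, 0, 0, 0, 0, 0, 0.5], [0, 0, 0, 0, 0, 0, 0.5], [0, 0, 0, 0, 0, 0, 0.5]]' > path.dat && python3 shift.py path.dat
python3 - <<'E'
from h import *
s=sense();p=s['tool_pos'];y=np.radians(s['tool_rot'][2]);d=np.array([.550,.0055])-p[:2]
print(p,'dx',d@[np.cos(y),np.sin(y)],'dy',d@[np.sin(y),-np.cos(y)])
E
```

```text
time: 6.25
tool_pos: [0.4675, 0.0655, 0.1354]
tool_rot: [-180.0, 0.0, 83.8]
force: [0.2, 0.4, -0.7]
finger_gap: 0.62
grip_force: 26.3
[0.46747476 0.06547756 0.13539011] dx -0.05070314745312547 dy 0.08852634233830278
```

Converted, 0.0177 m / 0.5 = 0.0354, -0.0101 m / 0.5 = -0.0202.

```bash
echo '[[0, 0, 0, -0.0202, 0.0354, 0, 0.5], [0, 0, 0, -0.0202, 0.0354, 0, 0.5], [0, 0, 0, -0.0202, 0.0354, 0, 0.5], [0, 0, 0, -0.0202, 0.0354, 0, 0.5], [0, 0, 0, -0.0202, 0.0354, 0, 0.5]]' > path.dat && python3 shift.py path.dat >/dev/null; echo '[[0, 0, 0, 0, 0, 0, 0.5], [0, 0, 0, 0, 0, 0, 0.5], [0, 0, 0, 0, 0, 0, 0.5]]' > path.dat && python3 shift.py path.dat
python3 - <<'E'
from h import *
save('wrist','w3');save('side','s3');save('top','t3')
s=sense();p=s['tool_pos'];y=np.radians(s['tool_rot'][2]);d=np.array([.550,.0055])-p[:2]
print(p,'dx',d@[np.cos(y),np.sin(y)],'dy',d@[np.sin(y),-np.cos(y)])
a=cv2.imread('pics/w3.png')[160:400,200:440];b=cv2.imread('pics/s3.png')[130:240,260:370]
print(proj(load('w3'),np.array([.550,.0043,.056])),proj(load('w3'),p+[0,0,.019]),proj(load('w3'),p+[0,0,-.037]))
cv2.imwrite('pics/c5.png',np.hstack([cv2.resize(a,(400,400)),cv2.resize(b,(400,400),interpolation=cv2.INTER_CUBIC)]))
E
```

```text
time: 6.92
tool_pos: [0.549, 0.0059, 0.1353]
tool_rot: [-179.9, -0.0, 83.7]
force: [-0.1, -0.8, 0.5]
finger_gap: 0.615
grip_force: 26.4
[0.54892138 0.00606023 0.13563645] dx -0.00043854646906264186 dy 0.0011335596410547804
(np.float64(322.5286903030289), np.float64(210.83170871798538)) (np.float64(320.57036716567234), np.float64(270.8788495670231)) (np.float64(320.87223373074886), np.float64(228.2546490369278))
```

View pics/c5.png

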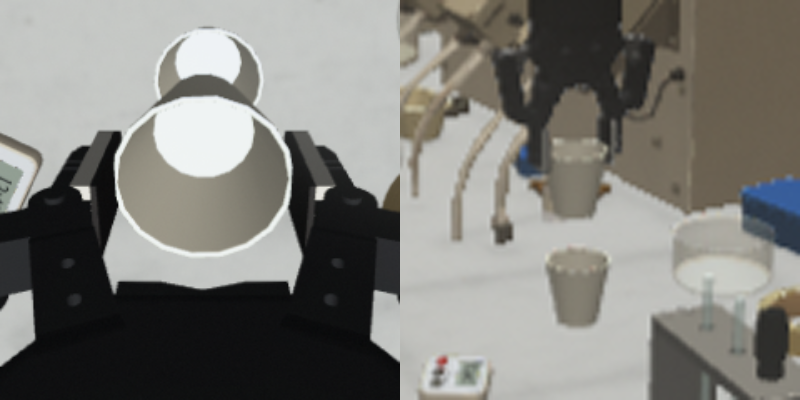

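The wrist view shows cup B's rim at about (325,207), 3 px from the prediction, and the held cup has the same bias, so the two are aligned relative to each other. The side view shows the held cup upright, straight above cup B. I lower it now.

Converted, 0.015 m / 0.5 = 0.03, 0.012 m / 0.5 = 0.024.

```bash
echo '[[0, 0, 0, -0.0032, 0.0044, 0.024, 0.5], [0, 0, 0, 0, 0, 0.03, 0.5], [0, 0, 0, 0, 0, 0.03, 0.5], [0, 0, 0, 0, 0, 0.03, 0.5], [0, 0, 0, 0, 0, 0.02, 0.5]]' > path.dat && python3 shift.py path.dat; echo '[[0, 0, 0, 0, 0, 0.006, 0.5], [0, 0, 0, 0, 0, 0.006, 0.5], [0, 0, 0, 0, 0, 0, 0.5], [0, 0, 0, 0, 0, 0, 0.5]]' > path.dat && python3 shift.py path.dat
python3 - <<'E'
from h import *
s=sense();print(s['tool_pos'],s['force'],s['finger_gap'])
E
```

```text
time: 7.48
tool_pos: [0.5508, 0.0041, 0.0678]
tool_rot: [-179.9, -0.0, 83.7]
force: [-0.4, 0.0, -1.3]
finger_gap: 0.62
grip_force: 26.4
time: 7.82
tool_pos: [0.5526, 0.0036, 0.0634]
tool_rot: [179.9, -0.0, 83.6]
force: [-0.3, -0.3, -0.3]
finger_gap: 0.617
grip_force: 26.4
[0.55259016 0.00356661 0.06335835] [-0.31872805 -0.27761355 -0.3047415 ] 0.6174667205249964
```

Converted, 0.002 m / 0.5 = 0.004, -0.001 m / 0.5 = -0.002.

```bash
echo '[[0, 0, 0, 0, -0.002, 0.004, 0.5], [0, 0, 0, 0, 0, 0.004, 0.5], [0, 0, 0, 0, 0, 0, 0.5], [0, 0, 0, 0, 0, 0, 0.5]]' > path.dat && python3 shift.py path.dat; echo '[[0, 0, 0, 0, 0, 0.004, 0.5], [0, 0, 0, 0, 0, 0, 0.5], [0, 0, 0, 0, 0, 0, 0.5]]' > path.dat && python3 shift.py path.dat|grep -E 'pos|force'; echo '[[0, 0, 0, 0, 0, 0.003, 0.5], [0, 0, 0, 0, 0, 0, 0.5], [0, 0, 0, 0, 0, 0, 0.5]]' > path.dat && python3 shift.py path.dat|grep -E 'pos|force'
```

```text
time: 8.15
tool_pos: [0.5512, 0.0036, 0.059]
tool_rot: [180.0, -0.0, 83.6]
force: [0.3, 1.5, -0.7]
finger_gap: 0.623
grip_force: 26.4
tool_pos: [0.5517, 0.0037, 0.0575]
force: [0.9, 1.0, 4.6]
grip_force: 26.6
tool_pos: [0.5518, 0.0038, 0.0572]
force: [-2.3, 1.8, 14.0]
grip_force: 27.1
```

The contact height matches a full nest (0.037 + 0.020 m). Releasing and going up.

Converted, -0.001 m / 0.5 = -0.002.

```bash
echo '[[0, 0, 0, 0, 0, -0.002, 0.75], [0, 0, 0, 0, 0, 0, 0.75], [0, 0, 0, 0, 0, 0, 0.8], [0, 0, 0, 0, 0, 0, 0.9], [0, 0, 0, 0, 0, 0, 1]]' > path.dat && python3 shift.py path.dat; echo '[[0, 0, 0, 0, 0, -0.02, 1], [0, 0, 0, 0, 0, -0.04, 1], [0, 0, 0, 0, 0, -0.06, 1], [0, 0, 0, 0, 0, -0.07, 1], [0, 0, 0, 0, 0, -0.07, 1]]' > path.dat && python3 shift.py path.dat; echo '[[0, 0, 0, -0.06, 0, 0, 1], [0, 0, 0, -0.06, 0, 0, 1], [0, 0, 0, -0.06, 0, 0, 1], [0, 0, 0, -0.06, 0, 0, 1], [0, 0, 0, 0, 0, 0, 1]]' > path.dat && python3 shift.py path.dat
python3 - <<'E'
from h import *
save('side','s4');save('top','t4');save('wrist','w4')
s=sense();print(s['tool_pos'],s['tool_rot'])
a=cv2.resize(cv2.imread('pics/s4.png')[180:270,270:400],None,fx=4,fy=4,interpolation=cv2.INTER_CUBIC)
b=cv2.imread('pics/w4.png')[::2,40::2][:200,:280]
b=cv2.copyMakeBorder(b,0,160,0,0,cv2.BORDER_CONSTANT)
t=cv2.resize(cv2.imread('pics/t4.png')[175:215,290:360],None,fx=4,fy=4); b[200:360]=t
cv2.imwrite('pics/c6.png',np.hstack([a,b]))
E
```

```text
time: 9.07
tool_pos: [0.5509, 0.0036, 0.0559]
tool_rot: [-180.0, 0.0, 83.6]
force: [-0.0, -0.2, -0.5]
finger_gap: 0.995
grip_force: 0.0
time: 9.48
tool_pos: [0.5504, 0.0036, 0.1877]
tool_rot: [-179.9, 0.0, 83.6]
force: [0.3, 0.3, -0.4]
finger_gap: 0.997
grip_force: 0.0
time: 9.9
tool_pos: [0.5376, -0.1205, 0.1872]
tool_rot: [179.9, 0.2, 83.4]
force: [0.6, -0.6, 0.6]
finger_gap: 0.997
grip_force: 0.0
[ 0.53770211 -0.11565956  0.18661715] [ 1.79999632e+02 -3.78840644e-02  8.35532922e+01]
```

View pics/c6.png

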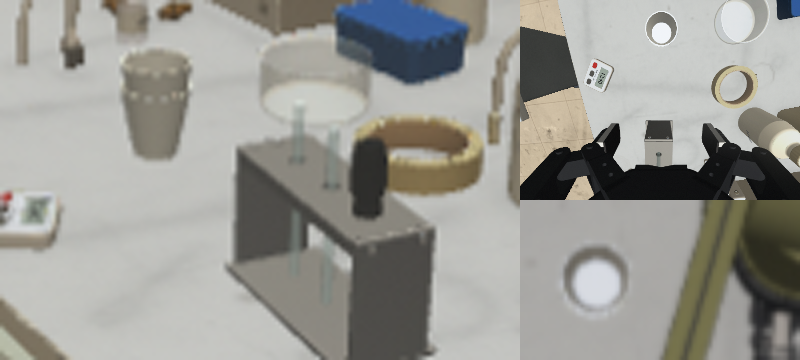

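The pair is nested and upright: in the side crop the two rims are about 8 px, or 20 mm, apart, with the upper rim at about side (308.9,195.6) and top (309.1,194.4). Next I go above the dropper and look down with the wrist camera.

Converted, -0.029 m / 0.5 = -0.058, -0.025 m / 0.5 = -0.05.

```bash
echo '[[0, 0, 0, 0, 0, -0.04, 1], [0, 0, 0, 0, 0, -0.05, 1], [0, 0, 0, -0.058, -0.002, 0, 1], [0, 0, 0, -0.058, -0.002, 0, 1], [0, 0, 0, -0.058, -0.002, 0, 1]]' > path.dat && python3 shift.py path.dat>/dev/null; echo '[[0, 0, 0, -0.058, -0.002, 0, 1], [0, 0, 0, -0.058, -0.002, 0, 1], [0, 0, 0, -0.058, -0.002, 0, 1], [0, 0, 0, -0.058, -0.002, 0, 1], [0, 0, 0, 0, 0, 0, 1]]' > path.dat && python3 shift.py path.dat>/dev/null; echo '[[0, 0, 0, 0, 0, 0, 1], [0, 0, 0, 0, 0, 0, 1]]' > path.dat && python3 shift.py path.dat;  python3 - <<'E'
from h import *
save('wrist','w5')
s=sense();print(s['tool_pos'],s['tool_rot'])
w=load('w5');t=load('t4');S=load('s4')
print('mouth',tri([(t,309.1,194.4),(S,308.9,195.6)]))
for z in(.09,.138):print(proj(w,np.array([.509,-.3175,z])))
cv2.imwrite('pics/c7.png',cv2.resize(cv2.imread('pics/w5.png')[100:330,180:460],None,fx=2.6,fy=2.6,interpolation=cv2.INTER_CUBIC))
E
```

```text
time: 11.05
tool_pos: [0.5086, -0.3151, 0.2311]
tool_rot: [-180.0, -0.1, 83.7]
force: [-0.9, 0.1, -1.0]
finger_gap: 1.001
grip_force: 0.0
[ 0.50862463 -0.31477814  0.23115378] [-1.79965242e+02 -7.48964376e-02  8.37138262e+01]
mouth (array([0.54983088, 0.00158657, 0.07564015]), [np.float64(0.0007766947017673389), np.float64(0.0007766947017673544)])
(np.float64(321.6930467193738), np.float64(193.0913006392176))
(np.float64(321.78229877833354), np.float64(206.93286869293584))
```

View pics/c7.png

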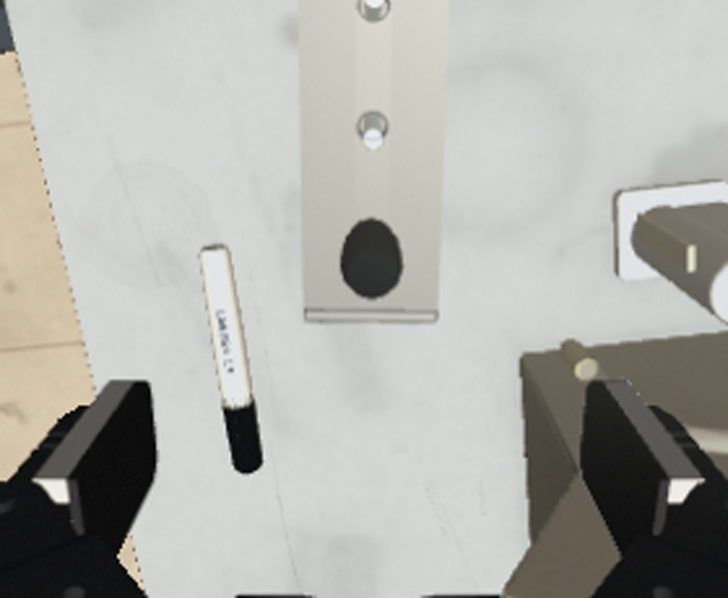

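The bulb's centre is at wrist pixel (322.7,199.2), where (321.7,200) was predicted at mid-bulb. The stand is square with the tool. I need to check the beige box corner at (380,236), near the right finger.

Run:
```python
from h import *
w=load('w5');t=load('top0');S=load('s4')
for z in(0,.05,.1,.15,.2,.25,.3):
    X=atz(w,380,236,z);print(z,X.round(3),np.round(proj(t,X)),np.round(proj(S,X)))
print([proj(w,np.array([.566,-.32,z])) for z in (.0,.09,.2)])
print('top instrument corner', [atz(t,460,191,z).round(3) for z in(0,.1,.2)])
a=cv2.resize(cv2.imread('pics/top0.png')[150:230,380:480],None,fx=4,fy=4);b=cv2.resize(cv2.imread('pics/s4.png')[200:280,340:440],None,fx=4,fy=4)
cv2.imwrite('pics/c8.png',np.hstack([a,b]))
```

```text
0 [ 0.583 -0.414  0.   ] [437. 187.] [407. 274.]
0.05 [ 0.574 -0.391  0.05 ] [435. 187.] [400. 253.]
0.1 [ 0.565 -0.368  0.1  ] [433. 188.] [392. 232.]
0.15 [ 0.557 -0.345  0.15 ] [430. 188.] [385. 211.]
0.2 [ 0.548 -0.323  0.2  ] [428. 189.] [377. 190.]
0.25 [ 0.539 -0.3    0.25 ] [424. 190.] [370. 168.]
0.3 [ 0.53  -0.277  0.3  ] [421. 191.] [362. 146.]
[(np.float64(363.66710685637133), np.float64(173.52790000931208)), (np.float64(376.24817071295934), np.float64(189.6250598025571)), (np.float64(407.317026854344), np.float64(229.55204218883125))]
top instrument corner [array([ 0.569, -0.488,  0.   ]), array([ 0.556, -0.45 ,  0.1  ]), array([ 0.542, -0.412,  0.2  ])]
```

View pics/c8.png

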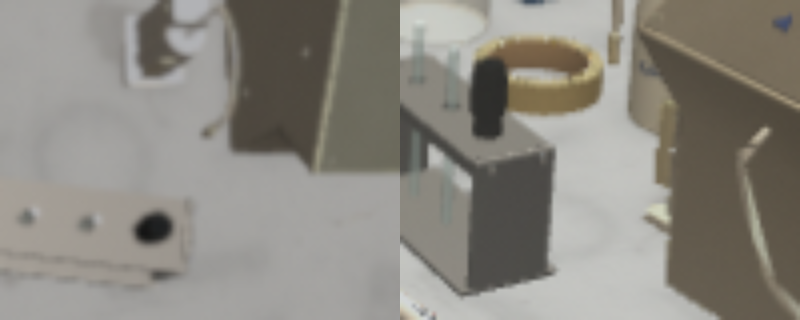

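The corner is the instrument's base at about (0.583,−0.414), well clear of the fingers and the hand. Descending over the bulb.

Units first: shifts go in shares of 0.5 m and turns go in shares of 180 degrees. So 0.025 m / 0.5 = 0.05, -0.0036 m / 0.5 = -0.0072.

```bash
echo '[[0, 0, 0, -0.0072, 0.0026, 0.02, 1], [0, 0, 0, 0, 0, 0.05, 1], [0, 0, 0, 0, 0, 0.05, 1], [0, 0, 0, 0, 0, 0.04, 1], [0, 0, 0, 0, 0, 0.04, 1]]' > path.dat && python3 shift.py path.dat; echo '[[0, 0, 0, 0, 0, 0.034, 1], [0, 0, 0, 0, 0, 0.03, 1], [0, 0, 0, 0, 0, 0, 1], [0, 0, 0, 0, 0, 0, 1]]' > path.dat && python3 shift.py path.dat
python3 - <<'E'
from h import *
s=sense();p=s['tool_pos'];y=np.radians(s['tool_rot'][2]);d=np.array([.5095,-.3185])-p[:2]
print(p,'dx',d@[np.cos(y),np.sin(y)],'dy',d@[np.sin(y),-np.cos(y)])
E
```

```text
time: 11.52
tool_pos: [0.5092, -0.3187, 0.1296]
tool_rot: [-180.0, -0.0, 83.7]
force: [0.4, 0.0, -1.2]
finger_gap: 1.006
grip_force: 0.0
time: 11.85
tool_pos: [0.5088, -0.3189, 0.0982]
tool_rot: [-179.9, -0.1, 83.7]
force: [0.0, 0.5, 0.7]
finger_gap: 1.003
grip_force: 0.0
[ 0.50877343 -0.31885858  0.09816207] dx 0.0004360385473804095 dy 0.0006828998179570373
```

```bash
echo '[[0, 0, 0, 0, 0, 0, 0.3], [0, 0, 0, 0, 0, 0, 0.3], [0, 0, 0, 0, 0, 0, 0.15], [0, 0, 0, 0, 0, 0, 0.15], [0, 0, 0, 0, 0, 0, 0.15]]' > path.dat && python3 shift.py path.dat 40; echo '[[0, 0, 0, 0, 0, 0, 0.1], [0, 0, 0, 0, 0, 0, 0.1], [0, 0, 0, 0, 0, 0, 0.1], [0, 0, 0, 0, 0, 0, 0.1], [0, 0, 0, 0, 0, 0, 0.1]]' > path.dat && python3 shift.py path.dat
```

```text
time: 12.27
tool_pos: [0.5096, -0.3206, 0.1001]
tool_rot: [179.9, 0.0, 83.6]
force: [-0.4, 0.3, 0.2]
finger_gap: 0.302
grip_force: 0.0
time: 12.68
tool_pos: [0.5096, -0.3206, 0.1001]
tool_rot: [179.9, 0.0, 83.6]
force: [-1.2, 0.6, 5.2]
finger_gap: 0.25
grip_force: 39.0
```

The fingers stopped at 21 mm on the bulb. Drawing it straight up.

Converted, -0.013 m / 0.5 = -0.026, -0.01 m / 0.5 = -0.02.

```bash
for i in 1 2; do echo '[[0, 0, 0, 0, 0, -0.02, 0.1], [0, 0, 0, 0, 0, -0.026, 0.1], [0, 0, 0, 0, 0, -0.026, 0.1], [0, 0, 0, 0, 0, -0.026, 0.1], [0, 0, 0, 0, 0, -0.026, 0.1]]' > path.dat && python3 shift.py path.dat|grep -E 'pos|force|gap';done;  echo '[[0, 0, 0, 0, 0, -0.03, 0.1], [0, 0, 0, 0, 0, -0.03, 0.1], [0, 0, 0, 0, 0, -0.03, 0.1], [0, 0, 0, 0, 0, -0.03, 0.1], [0, 0, 0, 0, 0, -0.02, 0.1]]' > path.dat && python3 shift.py path.dat
python3 - <<'E'
from h import *
for n in('side','top','wrist'): save(n,n[0]+'9')
s=sense();print(s['tool_pos'],s['tool_rot'],s['qpos'],s['finger_gap'],s['grip_force'])
a=cv2.resize(cv2.imread('pics/s9.png')[100:270,280:410],None,fx=3,fy=3,interpolation=cv2.INTER_CUBIC)
b=cv2.imread('pics/w9.png')[60:400,120:520]
cv2.imwrite('pics/c9.png',np.hstack([a,cv2.copyMakeBorder(b,0,170,0,0,cv2.BORDER_CONSTANT)]))
E
```

```text
tool_pos: [0.509, -0.3202, 0.162]
force: [-1.4, -0.6, 0.0]
finger_gap: 0.249
grip_force: 39.1
tool_pos: [0.509, -0.3202, 0.224]
force: [0.2, -0.4, -1.3]
finger_gap: 0.249
grip_force: 39.1
time: 13.93
tool_pos: [0.5095, -0.3205, 0.2951]
tool_rot: [179.9, 0.0, 83.6]
force: [0.2, 0.1, -0.1]
finger_gap: 0.251
grip_force: 39.1
[ 0.50951535 -0.32056829  0.29402443] [1.79919489e+02 4.57348042e-02 8.36254283e+01] [-3.61967147e+01  1.74531404e+01  7.73518896e+01  3.61986583e-04
  8.51023763e+01 -2.98222057e+01] 0.2542426733716875 39.10783588886261
```

View pics/c9.png

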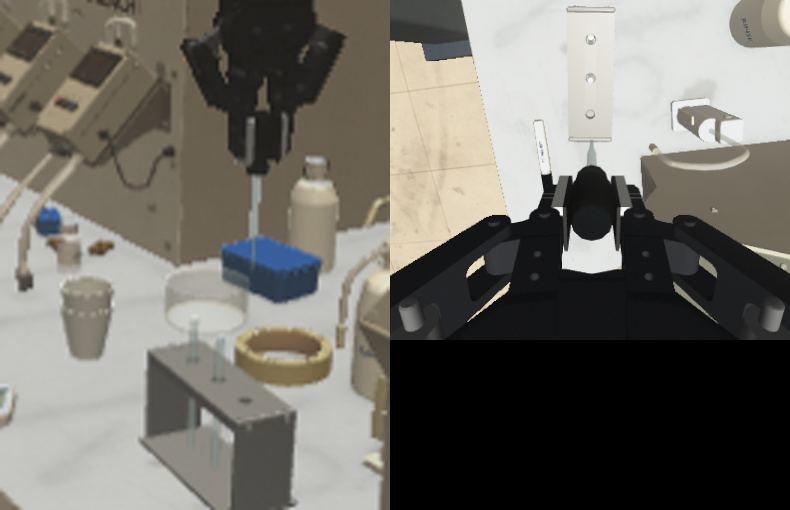

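The dropper is free of the stand and vertical, with both rods still in place. I've now viewed more pictures than the 10 allowed, so from here on I only use numbers. I carry it level towards the cups, then lean it.

```bash
python3 - <<'E'
from h import *
p=np.array([.5095,-.3206,.2945-.0901]);print('tip expected: side',proj(load('s9'),p),'wrist',proj(load('w9'),p),'z+-5mm',proj(load('s9'),p+[0,0,.005]))
E
for i in 1 2; do echo '[[0, 0, 0, 0.05, -0.009, 0, 0.1], [0, 0, 0, 0.05, -0.009, 0, 0.1], [0, 0, 0, 0.05, -0.009, 0, 0.1], [0, 0, 0, 0.05, -0.009, 0, 0.1], [0, 0, 0, 0.05, -0.009, 0, 0.1]]' > path.dat && python3 shift.py path.dat|grep -E 'pos|gap';done;  echo '[[0, 0, 0, 0.05, -0.009, 0, 0.1], [0, 0, 0, 0.05, -0.009, 0, 0.1], [0, 0, 0, 0.05, -0.009, 0, 0.1], [0, 0, 0, 0, 0, 0, 0.1], [0, 0, 0, 0, 0, 0, 0.1]]' > path.dat && python3 shift.py path.dat
```

```text
tip expected: side (np.float64(364.5212682212434), np.float64(190.51701523883776)) wrist (np.float64(319.84564930519923), np.float64(204.35003753412795)) z+-5mm (np.float64(364.62184126971715), np.float64(188.54885395331243))
tool_pos: [0.4997, -0.1922, 0.2917]
finger_gap: 0.254
tool_pos: [0.4911, -0.0655, 0.2919]
finger_gap: 0.251
time: 15.33
tool_pos: [0.4863, 0.0101, 0.2922]
tool_rot: [-179.9, 0.0, 83.8]
force: [0.9, -0.2, -0.4]
finger_gap: 0.253
grip_force: 39.1
```

The tip's measured position (side 364.5,189) agrees with a tip 90 mm ahead of the TCP. Leaning now.

Converted, -5 degrees / 180 = -0.0278.

```bash
echo '[[-0.0278, 0, 0, 0, 0, 0, 0.1], [-0.0278, 0, 0, 0, 0, 0, 0.1], [-0.0278, 0, 0, 0, 0, 0, 0.1], [-0.0278, 0, 0, 0, 0, 0, 0.1], [-0.0278, 0, 0, 0, 0, 0, 0.1]]' > path.dat && python3 shift.py path.dat;echo '[[-0.0278, 0, 0, 0, 0, 0, 0.1], [-0.0278, 0, 0, 0, 0, 0, 0.1], [-0.0278, 0, 0, 0, 0, 0, 0.1], [-0.0278, 0, 0, 0, 0, 0, 0.1], [0, 0, 0, 0, 0, 0, 0.1]]' > path.dat && python3 shift.py path.dat;echo '[[0, 0, 0, 0, 0, 0, 0.1], [0, 0, 0, 0, 0, 0, 0.1]]' > path.dat && python3 shift.py path.dat >/dev/null
cat > tip.py <<'E'
from h import *
from scipy.spatial.transform import Rotation as R
s=sense();r=R.from_euler('xyz',s['tool_rot'],degrees=True).as_matrix();tip=s['tool_pos']+.0901*r[:,2]
print('tcp',s['tool_pos'],'tip',tip.round(4),'lean',np.degrees(np.arccos(-r[2,2])).round(2),'zdir',r[:,2].round(3),'q',s['qpos'].round(1))
import sys
T=np.array([float(x) for x in sys.argv[1:4]]);print('tool-axis move',(r.T@(T-tip)).round(4),'gap',s['finger_gap'],s['grip_force'],s['force'],s['time'])
E
python3 tip.py .5505 .003 .12
```

```text
time: 15.75
tool_pos: [0.487, 0.0079, 0.2931]
tool_rot: [154.8, 0.1, 83.6]
force: [0.9, -0.1, -1.5]
finger_gap: 0.248
grip_force: 39.1
time: 16.17
tool_pos: [0.4804, 0.0084, 0.2869]
tool_rot: [135.5, 0.1, 83.6]
force: [-2.2, 0.4, -2.2]
finger_gap: 0.249
grip_force: 39.2
tcp [0.48845974 0.00843237 0.29430923] tip [0.5518 0.0013 0.2306] lean 45.0 zdir [ 0.703 -0.079 -0.707] q [ -1.1  -9.4 124.1 -10.7  20.8  13.8]
tool-axis move [ 0.0016 -0.0792  0.0772] gap 0.24932111440663612 39.17243778705597 [-0.12334473  0.48452055  0.11933392] 16.3333
```

Leaned 45°. Joint 3 is at 124° against a limit of 133°, so I lower in part and watch it.

Converted, -0.007 m / 0.5 = -0.014, 0.0008 m / 0.5 = 0.0016.

```bash
echo '[[0, 0, 0, 0.0016, -0.014, 0.014, 0.1], [0, 0, 0, 0.0016, -0.014, 0.014, 0.1], [0, 0, 0, 0, -0.014, 0.014, 0.1], [0, 0, 0, 0, -0.014, 0.014, 0.1], [0, 0, 0, 0, 0, 0, 0.1]]' > path.dat && python3 shift.py path.dat>/dev/null;echo '[[0, 0, 0, 0, 0, 0, 0.1], [0, 0, 0, 0, 0, 0, 0.1]]' > path.dat && python3 shift.py path.dat >/dev/null;python3 tip.py .5505 .003 .12
```

```text
tcp [0.48931028 0.01040746 0.25522156] tip [0.5527 0.0033 0.1916] lean 45.1 zdir [ 0.704 -0.079 -0.706] q [ -0.6  -5.5 128.5 -18.9  12.7  22.5]
tool-axis move [-0.0005 -0.0523  0.049 ] gap 0.24958702283541537 39.17852818965912 [ 0.63690993 -0.14932091 -1.02515439] 16.9167
```

Leaning inward would run out of range on joints 3 and 5. I go back upright and lean it sideways instead, bulb towards −y, where the arm has room.

Converted, -0.007 m / 0.5 = -0.014, 5 degrees / 180 = 0.0278.

```bash
echo '[[0, 0, 0, 0, 0.014, -0.014, 0.1], [0, 0, 0, 0, 0.014, -0.014, 0.1], [0, 0, 0, 0, 0.014, -0.014, 0.1], [0, 0, 0, 0, 0.014, -0.014, 0.1], [0.0278, 0, 0, 0, 0, 0, 0.1]]' > path.dat && python3 shift.py path.dat>/dev/null;echo '[[0.0278, 0, 0, 0, 0, 0, 0.1], [0.0278, 0, 0, 0, 0, 0, 0.1], [0.0278, 0, 0, 0, 0, 0, 0.1], [0.0278, 0, 0, 0, 0, 0, 0.1], [0.0278, 0, 0, 0, 0, 0, 0.1]]' > path.dat && python3 shift.py path.dat >/dev/null;echo '[[0.0278, 0, 0, 0, 0, 0, 0.1], [0.0278, 0, 0, 0, 0, 0, 0.1], [0.0278, 0, 0, 0, 0, 0, 0.1], [0, 0, 0, -0.0308, 0.031, 0, 0.1], [0, 0, 0, -0.0308, 0.031, 0, 0.1]]' > path.dat && python3 shift.py path.dat >/dev/null;echo '[[0, 0, 0, -0.0308, 0.031, 0, 0.1], [0, 0, 0, -0.0308, 0.031, 0, 0.1], [0, 0, 0, 0, 0, 0, 0.1], [0, 0, 0, 0, 0, 0, 0.1]]' > path.dat && python3 shift.py path.dat;python3 tip.py .5435 -.06 .20
```

```text
time: 18.5
tool_pos: [0.5436, -0.058, 0.294]
tool_rot: [179.9, -0.1, 83.6]
force: [-0.3, -0.1, 0.2]
finger_gap: 0.252
grip_force: 39.4
tcp [ 0.54362355 -0.05802092  0.29403731] tip [ 0.5438 -0.0579  0.2039] lean 0.11 zdir [ 0.002  0.001 -1.   ] q [-10.6  12.8  83.9   0.1  83.2  -4.2]
tool-axis move [-0.0021 -0.      0.0039] gap 0.2518236137054962 39.35127854347229 [-0.28857969 -0.09266506  0.23985608] 18.5
```

Converted, 5 degrees / 180 = 0.0278.

```bash
echo '[[0, 0.0278, 0, 0, 0, 0, 0.1], [0, 0.0278, 0, 0, 0, 0, 0.1], [0, 0.0278, 0, 0, 0, 0, 0.1], [0, 0.0278, 0, 0, 0, 0, 0.1], [0, 0.0278, 0, 0, 0, 0, 0.1]]' > path.dat && python3 shift.py path.dat >/dev/null;echo '[[0, 0.0278, 0, 0, 0, 0, 0.1], [0, 0.0278, 0, 0, 0, 0, 0.1], [0, 0.0278, 0, 0, 0, 0, 0.1], [0, 0.0278, 0, 0, 0, 0, 0.1], [0, 0, 0, 0, 0, 0, 0.1]]' > path.dat && python3 shift.py path.dat >/dev/null; echo '[[0, 0, 0, 0, 0, 0, 0.1], [0, 0, 0, 0, 0, 0, 0.1]]' > path.dat && python3 shift.py path.dat;python3 tip.py .5505 .003 .12
```

```text
time: 19.5
tool_pos: [0.5423, -0.0569, 0.2941]
tool_rot: [179.9, -44.9, 83.7]
force: [-0.7, 0.4, 1.0]
finger_gap: 0.25
grip_force: 39.3
tcp [ 0.54230217 -0.05687364  0.29406145] tip [0.5494 0.0063 0.2302] lean 44.9 zdir [ 0.079  0.701 -0.708] q [-35.7  21.9  86.5  38.2  96.  -33.8]
tool-axis move [-0.0801  0.0013  0.0758] gap 0.2500166049491937 39.33323085308075 [-0.67592623  0.41134764  0.97441551] 19.5
```

Converted, -0.016 m / 0.5 = -0.032, 0.015 m / 0.5 = 0.03.

```bash
echo '[[0, 0, 0, -0.032, 0.0006, 0.03, 0.1], [0, 0, 0, -0.032, 0.0006, 0.03, 0.1], [0, 0, 0, -0.032, 0.0006, 0.03, 0.1], [0, 0, 0, -0.032, 0.0006, 0.03, 0.1], [0, 0, 0, -0.032, 0.0006, 0.03, 0.1]]' > path.dat && python3 shift.py path.dat >/dev/null; echo '[[0, 0, 0, 0, 0, 0, 0.1], [0, 0, 0, 0, 0, 0, 0.1], [0, 0, 0, 0, 0, 0, 0.1]]' > path.dat && python3 shift.py path.dat;python3 tip.py .5505 .003 .096
python3 - <<'E'
from h import *
from scipy.spatial.transform import Rotation as R
for n in('side','top','wrist'):
    im,m=save(n,n[0]+'11')
    s=sense();r=R.from_euler('xyz',s['tool_rot'],degrees=True).as_matrix();tip=s['tool_pos']+.0901*r[:,2]
    M=np.array([.5505,.003,.076])
    print(n,'tip',np.round(proj(m,tip),1),'mouth',np.round(proj(m,M),1))
# ellipses of bright cup floor in the top view
im=cv2.imread('pics/t11.png');g=cv2.cvtColor(im,cv2.COLOR_BGR2GRAY)
c=g[180:212,290:330].astype(int);print(np.array2string(c[::2,::2]//10,max_line_width=200))
E
```

```text
time: 20.17
tool_pos: [0.5441, -0.0605, 0.1855]
tool_rot: [179.8, -44.9, 83.9]
force: [1.0, -0.6, 0.3]
finger_gap: 0.252
grip_force: 39.3
tcp [ 0.54409057 -0.06050148  0.18549584] tip [0.5512 0.0027 0.1217] lean 44.94 zdir [ 0.079  0.702 -0.708] q [-35.9  28.5  93.3  38.1  85.6 -42.3]
tool-axis move [-0.018  -0.0008  0.0183] gap 0.25232840106983606 39.333205819129944 [ 1.01581875 -0.57495977  0.29035275] 20.1667
side tip [309.  181.1] mouth [308.6 195.3]
top tip [308.8 191.7] mouth [308.8 193.9]
wrist tip [321.  204.5] mouth [320.  224.8]
[[17 17 17 17 17 17 17 17 17 18 17 18 18 18 17 18 17 17 17 17]
 [17 17 17 18 18 18 18 17 17 18 18 18 17 18 17 17 17 17 17 17]
 [17 17 18 18 18 18 18 17 18 18 18 18 17 17 17 18 18 17 17 17]
 [17 17 18 17 17 18 18 18 16 15 15 17 18 17 17 17 17 17 17 17]
 [18 18 18 18 18 18 17 11 10 11 11 11 15 17 17 17 17 17 17 14]
 [17 17 17 18 18 18 12 11 15 20 19 14 11 16 17 17 16 17 14  4]
 [17 17 18 18 18 18 10 18 22 21 20 20 17 16 18 18 18 18 11  3]
 [17 18 18 18 18 18 12 22 22 22 22 22 21 13 17 17 17 17 16  6]
 [17 17 17 17 18 20 13 22 22 22 22 22 21 14 17 17 17 17 17 16]
 [17 17 17 18 17 18 13 21 22 22 22 22 19 17 17 17 17 17 17 17]
 [17 17 17 17 17 18 19 14 21 22 22 20 16 17 17 17 17 17 17 17]
 [18 18 17 17 17 17 18 20 17 17 18 18 19 18 17 17 17 17 17 17]
 [18 17 17 18 17 18 17 18 19 19 19 18 18 17 17 17 17 17 17 17]
 [18 17 17 17 18 17 17 17 17 17 17 18 17 17 17 17 17 17 17 17]
 [18 17 17 17 17 17 18 18 18 17 17 17 17 17 17 17 17 17 17 17]
 [17 17 17 17 17 18 18 18 17 17 17 17 17 17 17 17 17 17 17 17]]
```

The tip and mouth agree to about 3 mm across the estimates. Going down the last 25 mm.

Converted, -0.0045 m / 0.5 = -0.009, -0.0005 m / 0.5 = -0.001.

```bash
echo '[[0, 0, 0, -0.009, 0, 0.009, 0.1], [0, 0, 0, -0.009, -0.001, 0.009, 0.1], [0, 0, 0, -0.009, 0, 0.009, 0.1], [0, 0, 0, -0.009, 0, 0.009, 0.1], [0, 0, 0, 0, 0, 0, 0.1]]' > path.dat && python3 shift.py path.dat >/dev/null; echo '[[0, 0, 0, 0, 0, 0, 0.1], [0, 0, 0, 0, 0, 0, 0.1], [0, 0, 0, 0, 0, 0, 0.1], [0, 0, 0, 0, 0, 0, 0.1], [0, 0, 0, 0, 0, 0, 0.1]]' > path.dat && python3 shift.py path.dat;python3 tip.py .5505 .003 .096
python3 - <<'E'
from h import *
from scipy.spatial.transform import Rotation as R
for n in('side','wrist'):
    im,m=save(n,n[0]+'12')
    s=sense();r=R.from_euler('xyz',s['tool_rot'],degrees=True).as_matrix();tip=s['tool_pos']+.0901*r[:,2]
    print(n,'tip',np.round(proj(m,tip),1),'mouth',np.round(proj(m,np.array([.5505,.003,.076])),1))
a,b,c=[cv2.imread('pics/%s.png'%f,0).astype(int) for f in('s12','s11','s4')]
np.set_printoptions(linewidth=200)
print('s12-s4');print(np.abs(a-c)[176:206,296:326]//4)
E
```

```text
time: 21.15
tool_pos: [0.5429, -0.0611, 0.1585]
tool_rot: [180.0, -45.0, 83.7]
force: [0.3, -0.0, -0.5]
finger_gap: 0.253
grip_force: 39.3
tcp [ 0.54289504 -0.06111766  0.15846834] tip [0.55   0.0022 0.0947] lean 44.99 zdir [ 0.079  0.703 -0.707] q [-36.1  30.4  94.8  38.2  83.1 -44.3]
tool-axis move [ 0.0015  0.0004 -0.0003] gap 0.2527363432977198 39.33353304862976 [ 0.34775119 -0.00956336 -0.52975644] 21.15
side tip [308.6 189.7] mouth [308.6 195.3]
wrist tip [321.1 204.3] mouth [321.6 213. ]
s12-s4
[[ 0  0  0  0  0  1  0  1  0  1  1  1  1  1  1  4 26 34 29 21  9  9 15 17 17  6 14 16 15  9]
 [ 0  0  0  0  0  1  1  1  1  0  1  1  1  1  1  1 17 31 30 25 22 27 19 14  6  0  4 13  6  2]
 [ 1  0  1  1  1  1  1  1  1  1  1  1  1  1  1  1  4 15 23 25 30 35 28 13  1  0  0  3  0  0]
 [ 1  0  1  1  1  1  1  1  1  1  1  1  1  1  1  1  1  3 16 16 12 16  9  3  0  1  0  0  1  1]
 [ 0  0  0  1  0  1  1  1  1  1  1  1  1  1  1  1  1  1  6  6  2  3  0  1  1  1  1  1  0  0]
 [ 0  0  0  1  0  1  1  1  1  1  1  1  1  1  1  4  3  4  1  0  0  0  1  1  1  1  1  1  1  0]
 [ 1  0  0  1  1  1  1  1  1  1  1 
[... 1497 characters left out ...]
 1  1  1  1  0  1  1  1  1  1  1  1  1  1  1  1]
 [ 1  1  1  1  1  1  1  0  0  1  1  1  1  0  1  1  0  1  1  0  0  1  1  1  1  1  1  1  1  1]
 [ 1  1  1  1  1  1  0  0  0  1  1  0  0  0  1  0  1  1  0  1  0  1  1  1  1  1  1  1  1  1]
 [ 1  1  1  1  1  1  1  0  1  1  1  1  1  1  1  1  1  1  1  1  1  1  1  1  1  1  1  1  1  1]
 [ 1  1  1  1  1  0  0  0  0  1  0  0  1  1  1  1  0  1  1  1  1  1  1  1  1  1  1  1  1  1]
 [ 1  1  1  1  1  1  1  1  1  1  0  0  1  1  1  1  0  1  0  1  1  1  1  1  1  1  1  1  1  1]
 [ 1  1  1  1  1  1  1  1  1  0  1  1  1  1  1  0  1  1  0  1  1  1  1  1  1  1  1  1  1  1]
 [ 1  1  1  1  1  1  0  1  1  1  0  0  1  1  1  1  1  1  0  0  1  1  1  1  1  1  1  1  1  1]]
```

The side picture puts the tip at (308.4,188.8), against a predicted (308.6,189.7), with the mouth at (308.6,195.3). The cups haven't moved. Handing in.

```bash
python3 -c "
from cell import ctrl, snapshot, camera_model, sense, close_job
print(close_job())"
```

```text
the job is handed in; nothing more can be done
None
```

I handed the job in at about 21 s: the cups are nested upright, and the dropper is held at 45° with its tip about 2 cm above the upper cup's mouth, touching neither cup; I did break the picture limit, though, viewing 12 instead of 10.

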